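# Set out the gluing station

## Robot

A 6-joint arm with a two-finger parallel gripper is mounted at the origin on the work surface. World frame = base frame: x ahead of the robot, y to its left, z up, the work surface at z = 0. Lengths are in m, angles in rad, forces in N, time in s.
With the tool pointing down it reaches from about 0.25 to 0.725 m from the base axis. Payload 4 kg.
Tool frame: the origin (TCP) lies midway between the tips of the shut fingers; the grasp point (between the pads) lies 19 mm behind it; z points along the fingers, y is the line along which they close (so a half turn about z gives the same grasp; the last joint's range is limited). The gripper opens to 85 mm and grips with 20 to 120 N. Pads are 22 mm wide; open, the fingers measure 114 mm over their backs; the gripper's body (76 mm by 85 mm) begins 54 mm behind the grasp point. The pads swing forward as they close: fully open they stand 13 mm farther back than shut.
Start: joints at [-1.221, 0.241, 0.005, 1.335, 0, 1.571], TCP at [0.171, -0.47, 0.231] pointing down, gripper open.
Joint ranges: [-2.72, 2.72], [-1.05, 1.87], [-1.09, 1.28], [-1.99, 2.15], [-1.42, 1.44], [-3.14, 3.14]. Speed limits (rad/s): [2.79, 2.79, 3.14, 3.14, 3.14, 3.14].

## Interface

Orientations are given as a unit quaternion [x, y, z, w].
In Python, from workcell import get_obs, camera, job_done, silhouettes gives the robot as it stands. The module is installed in compiled form; this text tells all that it offers.
- The arm moves only by the tool drive_tool, never from a script. Its argument "increments" is a list of rows, each a list of 3 entries, a list of its own where there are three numbers: the shift along the world's x, y, z in mm, then the turn, a rotation vector about the world's x, y, z in degrees, then the opening, from 0 (shut) to 1 (fully open). A call has 1 to 8 rows; each row shifts and turns the commanded pose from where the row before left it; what a row does not reach is not made up. A row lasts 1/12 s, in which the tool goes at most 41.7 mm and 7.16 degrees, less where a joint would pass 70% of its speed; a pose out of reach is approached as far as the arm can. A call is refused whole if a number of a shift passes 41.7 or a number of a turn 7.16, either way. A call with a gripper value outside its range is refused whole. The fingers move at their own pace and stop on an object; the grip force is fixed at half the most. Time passes only in rows, so rows that do not move let the fingers close. It gives the time, the measured TCP pose, the force, the opening and the grip force at its end, in the units of the state.
- get_obs(): the state, without advancing time (a new reading comes with each control period).
- camera(name): name is "scene" or "top" or "wrist"; returns a dict with "image" (400x640x3 uint8, red, green, blue), "K" (3x3 intrinsics, pixels), "view" (4x4, takes a point from world to camera coordinates). Camera axes: x right, y down, z forward; pixel columns grow to the right and rows downward; lengths in m; the calibration is good to about 2 mm. A picture is of the moment at which its call begins. There is no depth.
- job_done(): hands the job in; it is judged then, once.
Trained networks look in a picture, given as the dict that the camera call returned (one of the last four; its "shot" number tells which), for a name from the list of things; names that differ only in an ending like _2 or _b are one class to them, and where a whole thing is asked for, a point or a joint stands for the part that bears it (a point fixed in the world has none). Each returns a list of dicts, best first, with "conf" (0 to 1); they miss things now and then, are a little off and sometimes report something else, mostly with a low value. They report only what shows in the picture. A call takes as long as a camera call. They do not tell look-alikes from the thing itself.
- silhouettes(query, picture): "region" (400x640 bool, what is visible of it) and "bbox" ([left, top, right, bottom] in pixels, round what is visible of it).
The state is a dict: "clock": time; "joint_pos": joint angles; "joint_vel": joint speeds; "tau": joint torques, N m; "eef_pos": TCP position; "tool_rot": TCP orientation; "ft_force": force on the tool from outside, world axes, zero at the start; "ft_torque": the same for the moment, N m; "grip_width": finger opening in m; "grasp_force": force on a finger pad.
Only numpy, scipy, OpenCV 4.12 (cv2) and the standard library are available. Lean on these libraries where they do the work, as an engineer would, in place of code of your own. Each camera call takes 0.05 s, during which the arm holds its last target. There are 200 camera calls.

## Task

Set out the gluing station: slip the tape roll over its spindle, stand the tin of cement in its round saucer, and lay the sanding bar flat in the long tray. Draw only the lowest plywood plate out of the dispenser, leaving the plates above it inside, and lay it flat within the outline on the white board. Set everything down without dropping it, and leave it all resting in place.

Things in the scene. Friction and masses are not known exactly. Their poses are not given: they have to be found in the camera images.
- tape_roll: part-used roll of blue masking tape lying flat: a ring 66 mm outside diameter, hole 46 mm, 36 mm high. Origin: centre of its underside on the table; z up.
- cement_can: small closed metal tin with a pale paper band, upright, 60 mm diameter, 60 mm high (the top 4 mm, the lid, is 55 mm across), 0.17 to 0.35 kg. Origin: centre of its underside; z up.
- sanding_bar: long narrow wooden sanding bar with cork sole, 110 x 30 x 30 mm, lying flat. Origin: centre of its underside; x along its length, z up.
- plate_bottom: plywood plate 90 x 60 x 14 mm, 0.05 kg, flat, lowest of three in the dispenser; its front 32 mm sticks out of the exit slot and can be pinched across its 60 mm width from above. Origin: centre of its underside, 6 mm above the table; x along its length, parallel to the dispenser's x, stuck-out end at -x. Must be drawn 60 mm or more straight out along the dispenser's -x to clear it.
- plate_top: the topmost of the three plywood plates in the dispenser, same 90 x 60 x 14 mm, seen from above inside it. Origin: centre of its underside, at the start 34 mm above the table; x along its length. When the lowest plate has been drawn out, it sinks by 14 mm with the middle plate still under it.
- dispenser: grey open-topped gravity dispenser, fixed, 101 x 76 mm, 56 mm high, floor 6 mm, inside 93 x 64 mm, with three equal loose plates stacked in it. Exit slot in its -x face, 6 to 25 mm above the table; the front wall above it holds the upper plates back. Origin: on the table under the stored plates' centre (front face 49 mm to -x, back 52 mm to +x); -x is the way out.
- spindle: tape holder fixed to the table: round wooden base 90 mm diameter, 8 mm thick, with an upright steel post 26 mm diameter rising 26 mm above the base (top 34 mm above the table). Origin: centre of its underside; z up.
- coaster: round grey drip saucer for the tin, fixed: 90 mm outside diameter, 82 mm inside, floor 4 mm thick, rim 14 mm above the table. Origin: centre of its underside; z up.
- long_tray: long narrow aluminium tray for the sanding bar, fixed: outside 140 x 58 mm, inside 132 x 50 mm, floor 4 mm thick, rim 14 mm above the table. Origin: centre of its underside; x along its length.
- outline_board: flat white gluing board, fixed, 130 x 100 x 6 mm, with the outline of a plate (a dark rectangle whose clear inside is 94 x 64 mm) drawn in the middle of its top. Origin: centre of its underside, its top 6 mm above the table; x along the outline's length.
Things that resemble listed ones, but are neither listed nor needed, are in the scene too. There is more than one size of the tape_roll; the one meant has the size given above. Of the things that look like the dispenser, the smaller one is meant.

How it is judged:
At the end, for the whole second after the job is handed in: All released, at rest and flat (0.1 rad): roll on the spindle base round its post, tin on the saucer floor, bar on the tray floor, lowest plate on the board within 12 mm and 0.2 rad of the outline (either way round), top plate still in the dispenser, one thickness lower (horizontal distance between tape_roll and spindle below 0.013 m and z of tape_roll in the frame of spindle between 0.004 and 0.012 m and angle between each of tape_roll, cement_can, sanding_bar, plate_bottom, plate_top's own z axis and vertical below 0.1 rad and linear speed of each of tape_roll, cement_can, sanding_bar, plate_bottom, plate_top below 0.02 m/s and angular speed of each of tape_roll, cement_can, sanding_bar, plate_bottom below 0.2 rad/s and horizontal distance between cement_can and coaster below 0.014 m and z of cement_can in the frame of coaster between 0 and 0.008 m and horizontal distance between sanding_bar and long_tray below 0.017 m and z of sanding_bar in the frame of long_tray between 0 and 0.008 m and horizontal distance between plate_bottom and outline_board below 0.012 m and z of plate_bottom in the frame of outline_board between 0.002 and 0.01 m and angle between the x axis of sanding_bar and the x axis of long_tray, either way round below 0.35 rad and angle between the x axis of plate_bottom and the x axis of outline_board, either way round below 0.2 rad and horizontal distance between plate_top and dispenser below 0.012 m and z of plate_top in the frame of dispenser between 0.015 and 0.025 m); the robot touches nothing.
It fails at once if the top plate is lifted or pulled out of the dispenser (horizontal distance between plate_top and dispenser above 0.03 m or z of plate_top in the frame of dispenser above 0.05 m).
It fails at once if tape_roll is dropped (falls free at over 0.7 m/s, a fall of about 25 mm) (linear speed of tape_roll above 0.7 m/s and contact force between the fingers and tape_roll below 0.05 N).
It fails at once if cement_can is dropped (falls free at over 0.7 m/s, a fall of about 25 mm) (linear speed of cement_can above 0.7 m/s and contact force between the fingers and cement_can below 0.05 N).
It fails at once if sanding_bar is dropped (falls free at over 0.7 m/s, a fall of about 25 mm) (linear speed of sanding_bar above 0.7 m/s and contact force between the fingers and sanding_bar below 0.05 N).
It fails at once if plate_bottom is dropped (falls free at over 0.7 m/s, a fall of about 25 mm) (linear speed of plate_bottom above 0.7 m/s and contact force between the fingers and plate_bottom below 0.05 N).
It also fails if it takes over 118 s, if anything falls off the work surface, if the arm or the gripper's body presses on something with over 40 N, if the wrist force passes 120 N, or if a joint passes its speed limit or range.

## Working session

There is one attempt and no reset: what is moved stays moved. The work goes in short steps, Python scripts to look and compute and a tool call to move; the robot and the scene stay as the last step left them, time stands still between calls to the robot, and variables do not carry over. Pictures are saved under pics/ and viewed, at most 14 in all, crops included, and the job is handed in when it is done.

Besides the shell and the picture viewer there is one more tool, called after ">>>" as name([rows], argument=value, ...), one row to a line, values as JSON. drive_tool: Moves the arm, as the interface text tells. Its arguments: {"type":"object","properties":{"increments":{"type":"array"}},"required":["increments"]}

```bash
mkdir -p pics; cat > h.py <<'E'
import numpy as np, cv2
from workcell import get_obs, camera, job_done, silhouettes
def save(p,n): cv2.imwrite('pics/'+n+'.png',cv2.cvtColor(p['image'],cv2.COLOR_RGB2BGR))
def ray(p,u,v):
    R=p['view'][:3,:3];t=p['view'][:3,3]
    return -R.T@t, R.T@np.linalg.solve(p['K'],[u,v,1.])
def onz(p,u,v,z):
    o,d=ray(p,u,v); return o+d*(z-o[2])/d[2]
def proj(p,X):
    c=p['view'][:3,:3]@np.asarray(X,float)+p['view'][:3,3]; q=p['K']@c; return q[:2]/q[2]
def tri(obs):
    A=np.zeros((3,3));b=np.zeros(3)
    for p,uv in obs:
        o,d=ray(p,*uv);d/=np.linalg.norm(d);M=np.eye(3)-np.outer(d,d);A+=M;b+=M@o
    return np.linalg.solve(A,b)
E
python3 - <<'E'
from h import *
a=camera('top');b=camera('scene');save(a,'top0');save(b,'scene0')
for p in(a,b): print((-p['view'][:3,:3].T@p['view'][:3,3]).round(3),p['K'][0,0], p['view'][:3,:3].round(2).tolist())
for n in 'tape_roll cement_can sanding_bar plate_bottom plate_top dispenser spindle coaster long_tray outline_board'.split():
  for nm,p in(('top',a),('scn',b)):
    for s in silhouettes(n,p):
      ys,xs=np.nonzero(s['region']); 
      if len(xs)==0: continue
      r=cv2.minAreaRect(np.c_[xs,ys].astype(np.float32)); print(n,nm,round(s['conf'],2),s['bbox'],len(xs),np.round(r[0],1),np.round(r[1],1),round(r[2],1), onz(p,*r[0],0.0).round(3)[:2])
print(get_obs())
E
```

```text
[ 0.305 -0.1    1.111] 404.4063996423279 [[0.02, -1.0, -0.01], [-0.98, -0.02, -0.19], [0.19, 0.01, -0.98]]
[0.884 0.399 0.986] 372.98459223727286 [[-0.75, 0.66, -0.01], [0.55, 0.62, -0.56], [-0.36, -0.43, -0.83]]
tape_roll top 0.87 [270.9, 203.4, 292.6, 229.9] 314 [279.  216.5] [25. 24.] 90.0 [0.444 0.012]
tape_roll top 0.8 [216.3, 243.4, 249.4, 282.9] 814 [232. 263.] [36. 38.] 90.0 [0.315 0.135]
tape_roll scn 0.85 [390.0, 203.9, 427.1, 240.5] 798 [408.2 222.1] [32.6 34. ] 26.6 [0.301 0.123]
tape_roll scn 0.69 [340.7, 211.0, 362.3, 231.2] 343 [350.  221.5] [23. 20.] 90.0 [0.433 0.003]
cement_can top 0.86 [330.9, 208.0, 352.5, 230.9] 428 [340.  219.5] [23. 22.] 90.0 [ 0.439 -0.156]
cement_can top 0.45 [140.9, 171.5, 170.6, 202.7] 822 [156.  183.5] [31. 32.] 90.0 [0.53  0.362]
cement_can scn 0.93 [306.3, 175.6, 326.0, 199.2] 364 [316.5 187.5] [23. 17.] 90.0 [ 0.425 -0.164]
sanding_bar top 0.89 [224.4, 189.7, 243.5, 231.6] 529 [234.5 210.9] [13.4 40.7] 10.6 [0.457 0.137]
sanding_bar scn 0.71 [332.5, 280.8, 367.5, 315.3] 883 [348.3 296.4] [33.1 32.6] 26.6 [0.601 0.171]
sanding_bar scn 0.
[... 1854 characters left out ...]
'clock': 1.1, 'joint_pos': array([-1.22101165e+00,  2.40579714e-01,  4.99110000e-03,  1.33520255e+00,
       -1.32718474e-05,  1.57076850e+00]), 'joint_vel': array([ 0.00031892, -0.00110552, -0.00120395, -0.00019239, -0.00099726,
        0.00032557]), 'tau': array([ 6.84253719e-04, -3.72220981e+01,  2.52695650e+01,  1.27566236e-03,
        2.47383605e-04, -3.92656489e-06]), 'eef_pos': array([ 0.17134202, -0.46971927,  0.2313132 ]), 'tool_rot': array([ 9.84742857e-01,  1.74015821e-01, -6.08598224e-06,  3.69430721e-06]), 'ft_force': array([ 0.09872695, -0.11330425, -0.53212299]), 'ft_torque': array([ 0.04666999,  0.0304017 , -0.02762313]), 'grasp_force': 0.0, 'grip_width': 0.08560522870609423}
```

```bash
python3 - <<'E'
import cv2
a=cv2.imread('pics/top0.png')[100:300,120:540]; cv2.imwrite('pics/top0c.png',cv2.resize(a,None,fx=1.9,fy=1.9,interpolation=cv2.INTER_CUBIC))
a=cv2.imread('pics/scene0.png')[80:360,200:470]; cv2.imwrite('pics/scene0c.png',cv2.resize(a,None,fx=2.1,fy=2.1,interpolation=cv2.INTER_CUBIC))
E
```

```text
(no output)
```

View pics/top0c.png

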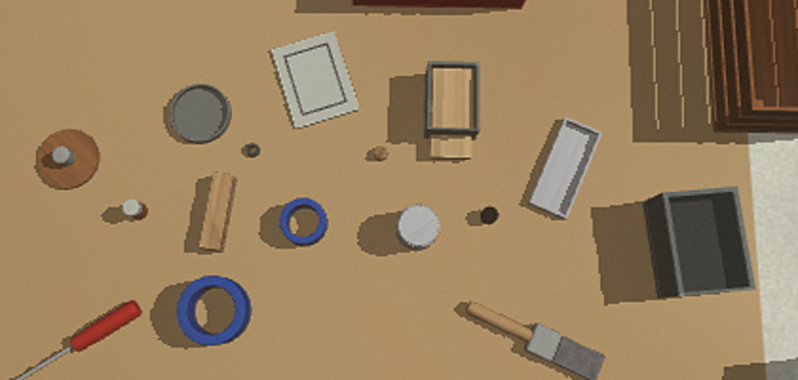

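View pics/scene0c.png

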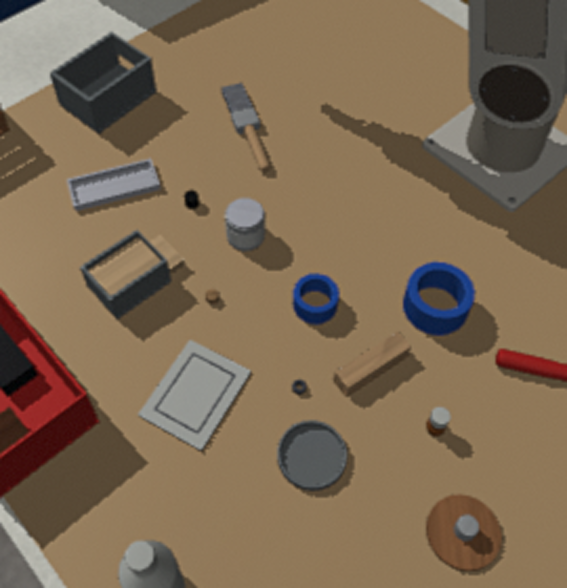

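The scene shows these look-alikes (full top-picture pixels):
- **Rolls:** (279,217) is about 25 px, roughly 67 mm. (232,263) is about 37 px, roughly 100 mm. The first fits the 66 mm size.
- **Dispensers:** the small one with plates is at (358,153), with its lip at (356,177). The larger empty one is at (488,227). The small one is meant.

The tin is at (340,219), bar (234,211), spindle (155,182), saucer (226,160), tray (417,188) and board (286,142). I'll drive to the centre while turning the fingers to close along y.

>>> drive_tool([
  [[12, 19, 5], [0, 0, 6.7], 1],
  [[12, 19, 5], [0, 0, 6.7], 1],
  [[12, 19, 5], [0, 0, 6.7], 1],
  [[12, 19, 5], [0, 0, 6.7], 1],
  [[12, 19, 5], [0, 0, 6.7], 1],
  [[12, 19, 5], [0, 0, 6.7], 1],
  [[12, 19, 5], [0, 0, 6.7], 1],
  [[12, 19, 5], [0, 0, 6.7], 1],
])

```text
clock: 1.77
eef_pos: [0.2678, -0.3168, 0.2717]
tool_rot: [0.799, 0.602, 0.0, 0.0]
ft_force: [0.7, -0.2, -0.2]
grip_width: 0.0852
grasp_force: 0.0
```

>>> drive_tool([
  [[12, 19, 5], [0, 0, 6.7], 1],
  [[12, 19, 5], [0, 0, 6.7], 1],
  [[12, 19, 5], [0, 0, 6.7], 1],
  [[12, 19, 5], [0, 0, 6.7], 1],
  [[12, 19, 5], [0, 0, 6.7], 1],
  [[12, 19, 5], [0, 0, 6.7], 1],
  [[12, 19, 5], [0, 0, 6.7], 1],
  [[12, 19, 5], [0, 0, 6.7], 1],
])

```text
clock: 2.43
eef_pos: [0.3638, -0.1647, 0.3117]
tool_rot: [0.442, 0.897, -0.0, 0.0]
ft_force: [1.0, -0.3, -0.4]
grip_width: 0.0854
grasp_force: 0.0
```

>>> drive_tool([
  [[12, 19, 5], [0, 0, 6.7], 1],
  [[12, 19, 5], [0, 0, 6.7], 1],
  [[12, 19, 5], [0, 0, 6.7], 1],
  [[12, 19, 5], [0, 0, 6.7], 1],
  [[12, 19, 5], [0, 0, 6.7], 1],
  [[12, 19, 5], [0, 0, 6.7], 1],
  [[12, 19, 5], [0, 0, 6.7], 1],
  [[0, 0, 0], [0, 0, 0], 1],
])

```text
clock: 3.1
eef_pos: [0.4494, -0.0301, 0.3468]
tool_rot: [0.048, 0.999, 0.001, 0.001]
ft_force: [0.2, -0.3, 0.1]
grip_width: 0.0854
grasp_force: 0.0
```

```bash
cat >> h.py <<'E'
from scipy.optimize import minimize
def cyl(r,z0,z1):
    t=np.linspace(0,2*np.pi,40,endpoint=False); return np.vstack([np.c_[r*np.cos(t),r*np.sin(t),0*t+z] for z in(z0,z1)])
def box(x0,x1,y0,y1,z0,z1): return np.array([[x,y,z] for x in(x0,x1) for y in(y0,y1) for z in(z0,z1)],float)
B=lambda l,w,h:box(-l/2,l/2,-w/2,w/2,0,h)
M=dict(tape_roll=cyl(.033,0,.036),cement_can=cyl(.030,0,.060),sanding_bar=B(.11,.03,.03),dispenser=box(-.049,.052,-.038,.038,0,.056),
 plate_top=B(.09,.06,.014),spindle=cyl(.045,0,.008),coaster=cyl(.045,0,.014),long_tray=B(.14,.058,.014),outline_board=B(.13,.1,.006))
def render(p,m,q,S=8):
    c,s=np.cos(q[3]),np.sin(q[3]); X=m@np.array([[c,s,0],[-s,c,0],[0,0,1]])+q[:3]
    C=X@p['view'][:3,:3].T+p['view'][:3,3]; u=C@p['K'].T; u=u[:,:2]/u[:,2:]
    h=cv2.convexHull(u.astype(np.float32)); im=np.zeros((400,640),np.uint8)
    cv2.fillConvexPoly(im,np.round(h*256).astype(np.int32),255,cv2.LINE_AA,8); return im/255.
def fit(name,obs,q0,rnd=False,freez=True):
    m=M[name]; idx=[0,1]+([2] if freez else [])+([] if rnd else [3]); q0=np.array(q0,float)
    regs=[(p,cv2.morphologyEx(r.astype(np.uint8),cv2.MORPH_CLOSE,np.ones((15,15))).astype(float)) for p,r in obs]
    def f(v):
        q=q0.copy();q[idx]=v; e=0
        for p,r in regs:
            i=render(p,m,q); e+=1-np.minimum(i,r).sum()/np.maximum(i,r).sum()
        return e/len(regs)
    v0=q0[idx]; sim=[v0]+[v0+d for d in np.diag([{0:.015,1:.015,2:.01,3:.15}[i] for i in idx])]
    s=minimize(f,v0,method='Nelder-Mead',options=dict(initial_simplex=sim,xatol=2e-4,fatol=1e-4,maxiter=250))
    q=q0.copy();q[idx]=s.x; return q,s.fun
def find(name,p,q,maxd=0.06):
    """silhouette whose centre lies nearest the expected place"""
    best=None
    for s in silhouettes(name,p):
        ys,xs=np.nonzero(s['region'])
        if len(xs)<30: continue
        b=s['bbox']
        d=np.linalg.norm(onz(p,(b[0]+b[2])/2,(b[1]+b[3])/2,.02)[:2]-q[:2])
        if d<maxd and (best is None or d<best[0]): best=(d,s)
    return None if best is None else best[1]
E
cat > m.py <<'E'
from h import *
w=camera('wrist');a=camera('top');b=camera('scene');save(w,'w1')
print((-w['view'][:3,:3].T@w['view'][:3,3]).round(3),w['K'][0,0],w['view'][:3,:3].round(2).tolist())
G=dict(tape_roll=(.444,.012,0,0),cement_can=(.43,-.16,0,0),sanding_bar=(.45,.135,0,-.2),dispenser=(.612,-.21,0,0),plate_top=(.61,-.215,.034,0),
 spindle=(.53,.365,0,0),coaster=(.603,.172,0,0),long_tray=(.53,-.371,0,-.4),outline_board=(.66,.002,0,.3))
for n,q in G.items():
    o=[];t=''
    for k,p in zip('wts',(w,a,b)):
        s=find(n,p,q)
        if s:
            o.append((p,s['region']));t+=k
            x=fit(n,o[-1:],q,'cyl' in n or n in('tape_roll','cement_can','spindle','coaster'),False); print('   ',n,k,round(s['conf'],2),np.round(x[0],3),round(x[1],3),s['bbox'])
    if len(o)>1:
        x=fit(n,o,q,n in('tape_roll','cement_can','spindle','coaster'),True); print(n,t,np.round(x[0],4),round(x[1],3))
E
python3 m.py
```

```text
[ 0.375 -0.024  0.489] 296.6829058836994 [[0.09, 1.0, 0.0], [0.95, -0.09, 0.29], [0.29, -0.03, -0.96]]
    tape_roll w 0.66 [0.441 0.01  0.    0.   ] 0.386 [327.1, 127.8, 369.3, 172.6]
    tape_roll s 0.74 [0.442 0.012 0.    0.   ] 0.131 [341.1, 212.1, 360.7, 232.8]
tape_roll ws [ 0.4413  0.0103 -0.0055  0.    ] 0.251
    cement_can w 0.91 [ 0.435 -0.15   0.     0.   ] 0.093 [221.8, 133.8, 265.0, 176.7]
    cement_can t 0.9 [ 0.433 -0.153  0.     0.   ] 0.116 [329.6, 206.4, 352.2, 231.9]
    cement_can s 0.58 [ 0.435 -0.151  0.     0.   ] 0.224 [308.3, 173.7, 326.0, 200.1]
cement_can wts [ 0.4355 -0.1538 -0.012   0.    ] 0.127
    sanding_bar w 0.63 [ 0.454  0.134  0.    -0.119] 0.075 [407.3, 114.6, 445.0, 187.7]
    sanding_bar s 0.82 [ 0.454  0.136  0.    -0.108] 0.157 [359.6, 238.2, 394.5, 267.1]
sanding_bar ws [ 0.4546  0.1352 -0.0042 -0.1194] 0.109
    dispenser w 0.77 [ 0.622 -0.2    0.    -0.029] 0.667 [204.9, 233.8, 261.8, 300.4]
    dispenser t 0.59 [ 0.621 -0.201  0.    -0.031] 0.606 [342.5, 127.2, 377.9, 171.4]
    dispenser s 0.77 [ 0.622 -0.197  0.    -0.095] 0.164 [237.
[... 729 characters left out ...]
 [417.8, 205.0, 474.3, 256.9]
    coaster s 0.93 [0.602 0.173 0.    0.   ] 0.097 [334.2, 284.5, 367.7, 316.8]
coaster ws [ 0.6026  0.1723 -0.003   0.    ] 0.077
    long_tray w 0.63 [ 0.531 -0.368  0.    -0.417] 0.067 [110.4, 180.8, 158.9, 264.1]
    long_tray t 0.7 [ 0.53  -0.37   0.    -0.404] 0.107 [400.6, 162.6, 437.9, 213.8]
    long_tray s 0.96 [ 0.531 -0.366  0.    -0.389] 0.103 [236.5, 156.2, 277.8, 178.5]
long_tray wts [ 0.5314 -0.3718 -0.0061 -0.4062] 0.084
    outline_board w 0.59 [0.659 0.003 0.    0.325] 0.041 [312.7, 225.6, 385.7, 304.3]
    outline_board s 0.81 [0.659 0.005 0.    0.343] 0.064 [267.2, 243.1, 319.9, 292.3]
outline_board ws [ 0.6604  0.0036 -0.0034  0.3261] 0.048
```

View pics/w1.png

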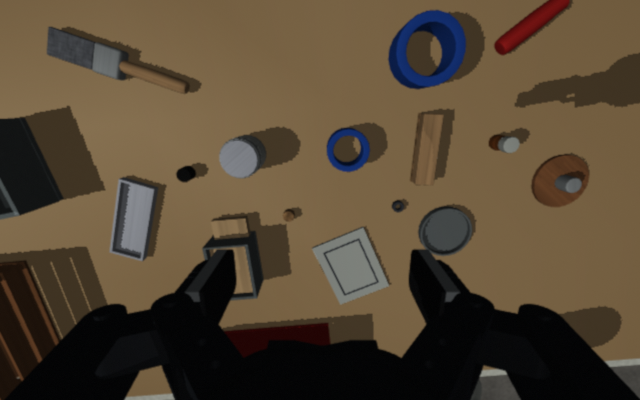

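The wrist picture shows the small roll at (348,149), tin (241,157), bar (429,148), spindle (560,180), saucer (445,231), tray (134,218), board (350,265), and the small dispenser with its lip at (230,226). The two-view heights come out within about 5 mm of the table, 12 mm for the tin. I'll move above the small roll and confirm it in a crop.

>>> drive_tool([
  [[-2, 10, -35], [0, 0, 0], 1],
  [[-2, 10, -35], [0, 0, 0], 1],
  [[-2, 10, -35], [0, 0, 0], 1],
  [[-2, 10, -35], [0, 0, 0], 1],
  [[0, 0, -35], [0, 0, 0], 1],
  [[0, 0, 0], [0, 0, 0], 1],
])

```text
clock: 5.1
eef_pos: [0.4336, 0.0076, 0.165]
tool_rot: [0.051, 0.999, -0.0, -0.007]
ft_force: [-1.8, 0.3, 0.5]
grip_width: 0.0852
grasp_force: 0.0
```

```bash
cat > n.py <<'E'
import sys
from h import *
# usage: n.py pic name x y z yaw [cams]
pic,n=sys.argv[1:3]; q=np.array([float(v) for v in sys.argv[3:7]]); cams=sys.argv[7] if len(sys.argv)>7 else 'w'
o=[];rnd=n in('tape_roll','cement_can','spindle','coaster')
for k in cams:
    p=camera(dict(w='wrist',t='top',s='scene')[k]); 
    if k==cams[0]: save(p,pic)
    s=find(n,p,q,.08)
    if s is None: print(k,'none'); continue
    o.append((p,s['region'])); x=fit(n,o[-1:],q,rnd,False); print(k,round(s['conf'],2),s['bbox'],np.round(x[0],4),round(x[1],3))
if len(o)>1: x=fit(n,o,q,rnd,True); print('joint',np.round(x[0],4),round(x[1],3))
ob=get_obs(); print(ob['clock'],ob['eef_pos'].round(4),ob['tool_rot'].round(3),ob['ft_force'].round(1),ob['grip_width'].round(4))
E
python3 n.py w2 tape_roll .4415 .0105 0 0 wts
```

```text
w 0.61 [293.2, 160.9, 362.0, 231.7] [0.441  0.0098 0.     0.    ] 0.333
t none
s 0.93 [341.5, 210.4, 363.7, 232.3] [0.4409 0.0113 0.     0.    ] 0.152
joint [ 0.4422  0.0098 -0.0061  0.    ] 0.231Traceback (most recent call last):
  File "n.py", line 13, in <module>
    ob=get_obs(); print(ob['clock'],ob['eef_pos'].round(4),ob['tool_rot'].round(3),ob['ft_force'].round(1),ob['grip_width'].round(4))
                                                                                                           ^^^^^^^^^^^^^^^^^^^^^^
AttributeError: 'float' object has no attribute 'round'
```

View pics/w2.png

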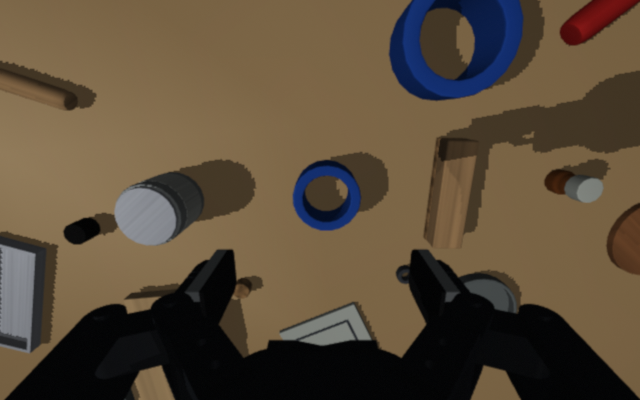

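The small roll is at (327,195) in this picture and the 100 mm one at (457,40). Taking the small one means descending onto (0.4415, 0.010).

>>> drive_tool([
  [[4, 1.5, -27], [0, 0, 0], 1],
  [[4, 1, -27], [0, 0, 0], 1],
  [[0, 0, -27], [0, 0, 0], 1],
  [[0, 0, -27], [0, 0, 0], 1],
  [[0, 0, -27], [0, 0, 0], 1],
  [[0, 0, -20], [0, 0, 0], 1],
  [[0, 0, -6], [0, 0, 0], 1],
  [[0, 0, 0], [0, 0, 0], 1],
])

```text
clock: 6.07
eef_pos: [0.4474, 0.0096, 0.0101]
tool_rot: [0.051, 0.999, -0.0, -0.0]
ft_force: [-0.2, -0.4, -0.5]
grip_width: 0.0856
grasp_force: 0.0
```

>>> drive_tool([
  [[0, 0, 0], [0, 0, 0], 0],
  [[0, 0, 0], [0, 0, 0], 0],
  [[0, 0, 0], [0, 0, 0], 0],
  [[0, 0, 0], [0, 0, 0], 0],
  [[0, 0, 0], [0, 0, 0], 0],
  [[0, 0, 0], [0, 0, 0], 0],
])

```text
clock: 6.57
eef_pos: [0.4494, 0.0099, 0.013]
tool_rot: [0.051, 0.999, 0.0, 0.002]
ft_force: [-2.3, 0.6, 6.4]
grip_width: 0.0643
grasp_force: 62.8
```

>>> drive_tool([
  [[0, 0, 10], [0, 0, 0], 0],
  [[0, 0, 25], [0, 0, 0], 0],
  [[0, 0, 30], [0, 0, 0], 0],
  [[0, 0, 30], [0, 0, 0], 0],
  [[0, 0, 20], [0, 0, 0], 0],
  [[0, 0, 0], [0, 0, 0], 0],
])

```text
clock: 7.07
eef_pos: [0.4518, 0.0099, 0.1317]
tool_rot: [0.051, 0.999, 0.0, 0.006]
ft_force: [1.2, 0.0, -0.5]
grip_width: 0.0639
grasp_force: 65.1
```

```bash
sed -i "s/ob\['grip_width'\].round(4)/round(ob['grip_width'],4)/" n.py; python3 n.py w3 tape_roll .4415 .0105 .115 0 ws
```

```text
w 0.62 [250.6, 172.9, 394.3, 322.3] [0.4447 0.0094 0.115  0.    ] 0.216
s 0.74 [339.4, 192.3, 355.9, 211.5] [0.4499 0.0048 0.115  0.    ] 0.561
joint [0.445  0.0095 0.1143 0.    ] 0.388
7.2667 [0.4469 0.0097 0.1251] [ 0.051  0.999 -0.    -0.   ] [-0.   0.2 -1.6] 0.064
```

View pics/w3.png

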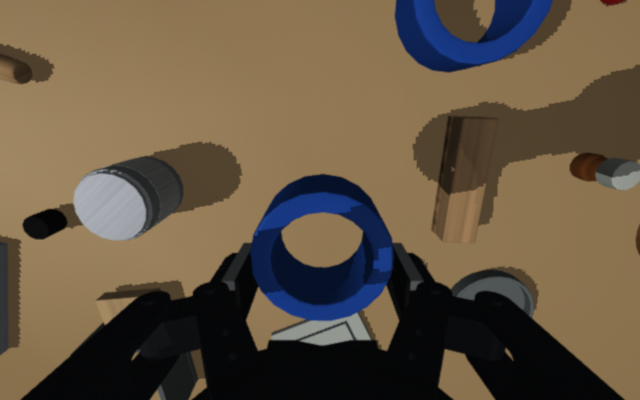

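The roll is gripped level, centred near (322,247) in the picture, and its underside is about 0.114 m up. I'll carry it to the spindle.

>>> drive_tool([
  [[8, 30, 0], [0, 0, 0], 0],
  [[9, 36, 0], [0, 0, 0], 0],
  [[9, 36, 0], [0, 0, 0], 0],
  [[9, 36, 0], [0, 0, 0], 0],
  [[9, 36, 0], [0, 0, 0], 0],
  [[9, 36, 0], [0, 0, 0], 0],
  [[9, 36, 0], [0, 0, 0], 0],
  [[8, 36, 0], [0, 0, 0], 0],
])

```text
clock: 7.93
eef_pos: [0.5166, 0.2931, 0.1233]
tool_rot: [0.051, 0.999, -0.001, -0.001]
ft_force: [0.9, -0.6, -0.5]
grip_width: 0.0639
grasp_force: 65.2
```

>>> drive_tool([
  [[8, 36, 0], [0, 0, 0], 0],
  [[8, 36, 0], [0, 0, 0], 0],
  [[0, 0, -20], [0, 0, 0], 0],
  [[0, 0, -20], [0, 0, 0], 0],
  [[0, 0, -10], [0, 0, 0], 0],
  [[0, 0, 0], [0, 0, 0], 0],
  [[0, 0, 0], [0, 0, 0], 0],
  [[0, 0, 0], [0, 0, 0], 0],
])

```text
clock: 8.6
eef_pos: [0.5338, 0.3635, 0.0759]
tool_rot: [0.051, 0.999, 0.0, 0.0]
ft_force: [0.3, 0.2, -0.3]
grip_width: 0.0638
grasp_force: 65.3
```

```bash
python3 n.py w4 tape_roll .531 .3635 .064 0 wst; cp pics/w4.png pics/w4a.png;  python3 n.py w4b spindle .531 .3635 0 0 wst
```

```text
w 0.56 [249.4, 172.7, 394.6, 321.4] [0.5253 0.3632 0.064  0.    ] 0.252
s 0.48 [412.7, 313.0, 436.4, 338.4] [0.5294 0.3619 0.064  0.    ] 0.643
t 0.5 [129.4, 173.6, 156.7, 189.2] [0.5243 0.3616 0.064  0.    ] 0.574
joint [0.5262 0.3631 0.0595 0.    ] 0.474
8.9 [0.5339 0.3639 0.0764] [0.051 0.999 0.001 0.001] [ 0.3 -0.8 -0.8] 0.0639
w 0.75 [262.4, 147.4, 381.1, 261.4] [0.5303 0.3628 0.     0.    ] 0.426
s 0.67 [404.6, 315.7, 435.3, 354.8] [0.5297 0.3638 0.     0.    ] 0.168
t 0.8 [140.8, 169.7, 172.0, 201.1] [0.5303 0.3618 0.     0.    ] 0.317
joint [ 0.5311  0.3627 -0.0048  0.    ] 0.297
9.2 [0.5334 0.3638 0.0754] [0.051 0.999 0.    0.   ] [-0.5 -0.2  0. ] 0.0638
```

View pics/w4.png

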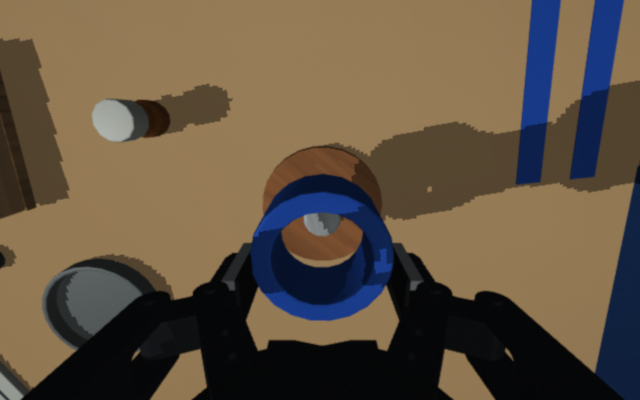

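The post shows inside the roll's hole at (321,222), and the roll sits about 4 mm short in x. I'll correct that and lower.

>>> drive_tool([
  [[3, 0, -5], [0, 0, 0], 0],
  [[0, 0, -12], [0, 0, 0], 0],
  [[0, 0, -12], [0, 0, 0], 0],
  [[0, 0, -10], [0, 0, 0], 0],
  [[0, 0, -8], [0, 0, 0], 0],
  [[0, 0, 0], [0, 0, 0], 0],
  [[0, 0, 0], [0, 0, 0], 0],
])

```text
clock: 9.78
eef_pos: [0.5358, 0.3634, 0.0272]
tool_rot: [0.051, 0.999, -0.001, -0.001]
ft_force: [0.4, 1.1, -0.8]
grip_width: 0.0641
grasp_force: 65.3
```

>>> drive_tool([
  [[0, 0, -3], [0, 0, 0], 0],
  [[0, 0, -2], [0, 0, 0], 0],
  [[0, 0, 0], [0, 0, 0], 0],
  [[0, 0, 0], [0, 0, 0], 0],
])

```text
clock: 10.12
eef_pos: [0.5365, 0.3639, 0.0236]
tool_rot: [0.051, 0.999, 0.0, 0.0]
ft_force: [0.0, -0.4, -1.3]
grip_width: 0.0642
grasp_force: 65.2
```

>>> drive_tool([
  [[0, 0, -1.5], [0, 0, 0], 0],
  [[0, 0, -1.5], [0, 0, 0], 0],
  [[0, 0, 0], [0, 0, 0], 0],
  [[0, 0, 0], [0, 0, 0], 0],
])

```text
clock: 10.45
eef_pos: [0.5367, 0.364, 0.0211]
tool_rot: [0.051, 0.999, 0.0, 0.0]
ft_force: [-0.9, 0.2, 4.4]
grip_width: 0.0639
grasp_force: 65.5
```

>>> drive_tool([
  [[0, 0, 0], [0, 0, 0], 1],
  [[0, 0, 0], [0, 0, 0], 1],
  [[0, 0, 0], [0, 0, 0], 1],
  [[0, 0, 0], [0, 0, 0], 1],
  [[0, 0, 10], [0, 0, 0], 1],
  [[0, 0, 30], [0, 0, 0], 1],
  [[0, 0, 40], [0, 0, 0], 1],
  [[0, 0, 40], [0, 0, 0], 1],
])

```text
clock: 11.12
eef_pos: [0.5354, 0.3631, 0.1409]
tool_rot: [0.051, 0.999, -0.001, -0.001]
ft_force: [0.2, 0.6, 0.3]
grip_width: 0.0851
grasp_force: 0.0
```

>>> drive_tool([
  [[-10, -33, 5], [0, 0, 0], 1],
  [[-10, -33, 5], [0, 0, 0], 1],
  [[-10, -33, 0], [0, 0, 0], 1],
  [[-10, -33, 0], [0, 0, 0], 1],
  [[-10, -33, 0], [0, 0, 0], 1],
  [[-10, -33, 0], [0, 0, 0], 1],
  [[-10, -20, 0], [0, 0, 0], 1],
  [[0, 0, 0], [0, 0, 0], 1],
])

```text
clock: 11.78
eef_pos: [0.4641, 0.1421, 0.1511]
tool_rot: [0.053, 0.999, -0.001, -0.001]
ft_force: [-0.6, 0.6, 0.3]
grip_width: 0.0852
grasp_force: 0.0
```

```bash
python3 n.py w5 sanding_bar .4546 .1352 0 -.12 wst;  python3 n.py w6 tape_roll .531 .3635 .008 0 st
```

```text
w 0.71 [295.6, 119.2, 331.0, 240.5] [ 0.4541  0.1348  0.     -0.1293] 0.071
s 0.94 [360.2, 240.1, 393.9, 269.4] [ 0.4553  0.1363  0.     -0.1358] 0.085
t 0.73 [224.7, 202.4, 241.2, 232.6] [ 0.4492  0.1334  0.     -0.1423] 0.359
joint [ 0.4544  0.1345 -0.0062 -0.1302] 0.162
12.0833 [0.467  0.1468 0.1505] [0.05  0.999 0.    0.   ] [ 0.   0.6 -0.8] 0.0851
s 0.65 [407.7, 317.7, 438.0, 341.9] [0.5287 0.3639 0.008  0.    ] 0.125
t none
12.2833 [0.4665 0.1465 0.1501] [ 0.051  0.999 -0.    -0.   ] [ 0.4 -0.1 -0.8] 0.0852
```

View pics/w5.png

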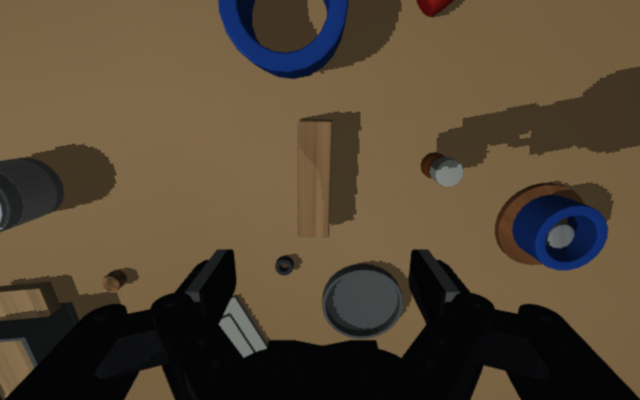

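The roll sits on the spindle at (560,237), post through it. The bar is at (314,179), clear of its neighbours, at (0.454, 0.135) with yaw −0.13. I'll grasp it high so the fingers clear the tray rim.

>>> drive_tool([
  [[-6, -6, -25], [0, 0, -1.6], 1],
  [[-6, -6, -25], [0, 0, 0], 1],
  [[0, 0, -25], [0, 0, 0], 1],
  [[0, 0, -25], [0, 0, 0], 1],
  [[0, 0, -24], [0, 0, 0], 1],
  [[0, 0, -10], [0, 0, 0], 1],
  [[0, 0, 0], [0, 0, 0], 1],
  [[0, 0, 0], [0, 0, 0], 1],
])

```text
clock: 12.95
eef_pos: [0.454, 0.1339, 0.0158]
tool_rot: [0.065, 0.998, -0.0, -0.001]
ft_force: [1.0, 0.4, 0.3]
grip_width: 0.0854
grasp_force: 0.0
```

>>> drive_tool([
  [[0, 0, 0], [0, 0, 0], 0],
  [[0, 0, 0], [0, 0, 0], 0],
  [[0, 0, 0], [0, 0, 0], 0],
  [[0, 0, 0], [0, 0, 0], 0],
  [[0, 0, 0], [0, 0, 0], 0],
  [[0, 0, 0], [0, 0, 0], 0],
  [[0, 0, 0], [0, 0, 0], 0],
  [[0, 0, 0], [0, 0, 0], 0],
])

```text
clock: 13.62
eef_pos: [0.4553, 0.1341, 0.0173]
tool_rot: [0.065, 0.998, 0.0, 0.001]
ft_force: [-1.3, -0.7, 5.6]
grip_width: 0.028
grasp_force: 60.1
```

>>> drive_tool([
  [[0, 0, 10], [0, 0, 0], 0],
  [[0, 0, 30], [0, 0, 0], 0],
  [[0, -10, 40], [0, 0, 0], 0],
  [[0, -25, 40], [0, 0, 0], 0],
  [[6, -38, 0], [0, 0, -1.5], 0],
  [[6, -38, 0], [0, 0, -1.5], 0],
  [[6, -38, 0], [0, 0, -1.5], 0],
  [[6, -38, 0], [0, 0, -1.5], 0],
])

```text
clock: 14.28
eef_pos: [0.4782, -0.0519, 0.132]
tool_rot: [0.117, 0.993, -0.0, 0.0]
ft_force: [0.9, 0.9, -1.2]
grip_width: 0.0285
grasp_force: 59.5
```

>>> drive_tool([
  [[6, -38, 0], [0, 0, -1.5], 0],
  [[6, -38, 0], [0, 0, -1.5], 0],
  [[6, -38, 0], [0, 0, -1.5], 0],
  [[6, -38, 0], [0, 0, -1.5], 0],
  [[8, -38, 0], [0, 0, -1.5], 0],
  [[8, -38, 0], [0, 0, -1.3], 0],
  [[8, -38, 0], [0, 0, -1], 0],
  [[6, -30, 0], [0, 0, 0], 0],
])

```text
clock: 14.95
eef_pos: [0.5321, -0.3493, 0.1311]
tool_rot: [0.203, 0.979, -0.0, -0.0]
ft_force: [0.3, 0.1, -0.5]
grip_width: 0.0281
grasp_force: 59.5
```

>>> drive_tool([
  [[4, -21, 0], [0, 0, 0], 0],
  [[0, 0, -20], [0, 0, 0], 0],
  [[0, 0, -15], [0, 0, 0], 0],
  [[0, 0, 0], [0, 0, 0], 0],
  [[0, 0, 0], [0, 0, 0], 0],
])

```text
clock: 15.37
eef_pos: [0.5351, -0.3666, 0.0951]
tool_rot: [0.202, 0.979, 0.001, -0.002]
ft_force: [-0.0, 0.3, -0.6]
grip_width: 0.0284
grasp_force: 59.5
```

```bash
python3 n.py w7 sanding_bar .531 -.37 .085 -.4 wst;  python3 n.py w8 long_tray .531 -.37 .0 -.406 wst
```

```text
w 0.83 [286.3, 146.1, 357.3, 345.9] [ 0.5329 -0.3674  0.085  -0.4127] 0.175
s 0.74 [230.1, 141.5, 266.9, 162.6] [ 0.5379 -0.3605  0.085  -0.3889] 0.156
t none
joint [ 0.5342 -0.3674  0.074  -0.4088] 0.107
15.6667 [ 0.5371 -0.3674  0.098 ] [ 0.201  0.98  -0.     0.001] [ 0.8  0.2 -0.1] 0.0285
w 0.67 [278.4, 104.9, 361.7, 239.0] [ 0.5291 -0.3689  0.     -0.4292] 0.686
s 0.91 [235.0, 155.3, 275.4, 179.5] [ 0.5308 -0.3667  0.     -0.4142] 0.147
t none
joint [ 0.528  -0.3702 -0.0084 -0.4462] 0.409
15.9667 [ 0.5364 -0.3673  0.0969] [ 0.202  0.979 -0.     0.   ] [-0.1 -0.6 -1. ] 0.0281
```

View pics/w7.png

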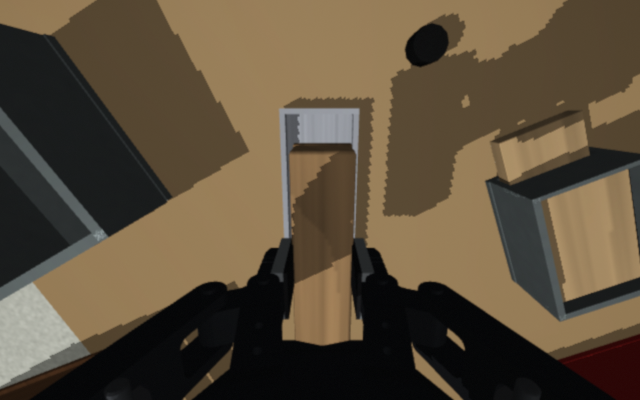

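The bar is held level and lined up over the tray at (320,170). I'll nudge it −4, −2 mm and lower.

>>> drive_tool([
  [[-2, -1, -15], [0, 0, 0], 0],
  [[-2, -1, -20], [0, 0, 0], 0],
  [[0, 0, -20], [0, 0, 0], 0],
  [[0, 0, -10], [0, 0, 0], 0],
  [[0, 0, -6], [0, 0, 0], 0],
  [[0, 0, 0], [0, 0, 0], 0],
  [[0, 0, 0], [0, 0, 0], 0],
])

```text
clock: 16.55
eef_pos: [0.5327, -0.3695, 0.026]
tool_rot: [0.202, 0.979, -0.0, 0.0]
ft_force: [-0.1, -0.6, -1.0]
grip_width: 0.0284
grasp_force: 59.5
```

>>> drive_tool([
  [[0, 0, -2], [0, 0, 0], 0],
  [[0, 0, -2], [0, 0, 0], 0],
  [[0, 0, 0], [0, 0, 0], 0],
  [[0, 0, 0], [0, 0, 0], 0],
])

```text
clock: 16.88
eef_pos: [0.5326, -0.3694, 0.0221]
tool_rot: [0.202, 0.979, -0.0, 0.0]
ft_force: [-0.5, -0.7, -0.1]
grip_width: 0.0281
grasp_force: 59.5
```

>>> drive_tool([
  [[0, 0, -1], [0, 0, 0], 0],
  [[0, 0, -1], [0, 0, 0], 0],
  [[0, 0, 0], [0, 0, 0], 0],
  [[0, 0, 0], [0, 0, 0], 0],
])

```text
clock: 17.22
eef_pos: [0.5327, -0.3695, 0.0214]
tool_rot: [0.202, 0.979, -0.0, 0.001]
ft_force: [-1.1, 1.0, 6.7]
grip_width: 0.0284
grasp_force: 60.3
```

>>> drive_tool([
  [[0, 0, 0], [0, 0, 0], 1],
  [[0, 0, 0], [0, 0, 0], 1],
  [[0, 0, 0], [0, 0, 0], 1],
  [[0, 0, 0], [0, 0, 0], 1],
  [[0, 0, 10], [0, 0, 0], 1],
  [[0, 0, 40], [0, 0, 0], 1],
  [[0, 0, 40], [0, 0, 0], 1],
  [[0, 0, 40], [0, 0, 0], 1],
])

```text
clock: 17.88
eef_pos: [0.5318, -0.3689, 0.151]
tool_rot: [0.202, 0.979, 0.0, -0.001]
ft_force: [0.5, -0.7, 0.3]
grip_width: 0.0856
grasp_force: 0.0
```

>>> drive_tool([
  [[-12, 25, 5], [0, 0, 3.2], 1],
  [[-14, 32, 5], [0, 0, 3.2], 1],
  [[-14, 32, 0], [0, 0, 3.2], 1],
  [[-14, 32, 0], [0, 0, 3.2], 1],
  [[-14, 32, 0], [0, 0, 3.2], 1],
  [[-14, 32, 0], [0, 0, 3.2], 1],
  [[-14, 32, 0], [0, 0, 3.2], 1],
  [[0, 0, 0], [0, 0, 0], 1],
])

```text
clock: 18.55
eef_pos: [0.4326, -0.1476, 0.1599]
tool_rot: [0.004, 1.0, 0.001, -0.002]
ft_force: [-1.0, 0.2, -0.7]
grip_width: 0.0851
grasp_force: 0.0
```

```bash
python3 n.py w9 cement_can .4345 -.152 0 0 wst;  python3 n.py w10 sanding_bar .531 -.37 .004 -.406 stw
```

```text
w 0.94 [285.8, 156.3, 351.5, 231.7] [ 0.4334 -0.1518  0.      0.    ] 0.118
s 0.76 [307.6, 172.6, 325.4, 197.9] [ 0.4344 -0.1517  0.      0.    ] 0.184
t none
joint [ 0.4344 -0.1523 -0.0088  0.    ] 0.12
18.85 [ 0.4372 -0.1534  0.16  ] [ 0.008  1.    -0.     0.001] [ 0.6 -0.5 -0.4] 0.0856
s 0.69 [238.1, 155.0, 269.5, 173.4] [ 0.5321 -0.3661  0.004  -0.3799] 0.168
t 0.78 [405.2, 165.5, 432.6, 206.8] [ 0.5311 -0.3713  0.004  -0.4374] 0.117
w 0.72 [92.6, 223.4, 156.3, 311.9] [ 0.5314 -0.3691  0.004  -0.4281] 0.213
joint [ 0.5322 -0.3734 -0.004  -0.4218] 0.155
19.15 [ 0.4364 -0.1527  0.1594] [ 0.008  1.     0.    -0.   ] [ 0.2 -0.7 -0.6] 0.0852
```

View pics/w9.png

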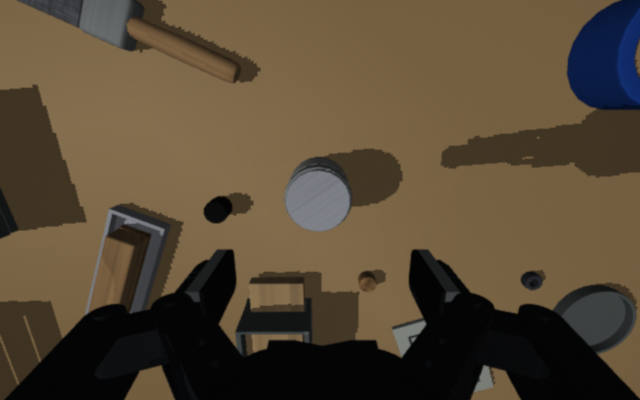

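The bar lies in the tray at lower left, (125,265). The tin is at (318,197), clear of the cap at (218,209). I'll descend on it.

>>> drive_tool([
  [[-3, 1, -20], [0, 0, 0], 1],
  [[0, 0, -28], [0, 0, 0], 1],
  [[0, 0, -28], [0, 0, 0], 1],
  [[0, 0, -28], [0, 0, 0], 1],
  [[0, 0, -25], [0, 0, 0], 1],
  [[0, 0, -12], [0, 0, 0], 1],
  [[0, 0, 0], [0, 0, 0], 1],
  [[0, 0, 0], [0, 0, 0], 1],
])

```text
clock: 19.82
eef_pos: [0.4328, -0.1512, 0.0181]
tool_rot: [0.008, 1.0, 0.0, -0.001]
ft_force: [0.6, -0.0, 0.9]
grip_width: 0.0854
grasp_force: 0.0
```

>>> drive_tool([
  [[0, 0, 0], [0, 0, 0], 0],
  [[0, 0, 0], [0, 0, 0], 0],
  [[0, 0, 0], [0, 0, 0], 0],
  [[0, 0, 0], [0, 0, 0], 0],
  [[0, 0, 0], [0, 0, 0], 0],
  [[0, 0, 0], [0, 0, 0], 0],
  [[0, 0, 0], [0, 0, 0], 0],
])

```text
clock: 20.4
eef_pos: [0.4349, -0.1518, 0.0203]
tool_rot: [0.007, 1.0, -0.0, 0.002]
ft_force: [-0.3, 0.2, 7.0]
grip_width: 0.0589
grasp_force: 64.7
```

>>> drive_tool([
  [[0, 0, 10], [0, 0, 0], 0],
  [[0, 0, 30], [0, 0, 0], 0],
  [[0, 0, 35], [0, 0, 0], 0],
  [[8, 16, 30], [0, 0, 0], 0],
  [[18, 35, 0], [0, 0, 0], 0],
  [[18, 35, 0], [0, 0, 0], 0],
  [[18, 35, 0], [0, 0, 0], 0],
  [[18, 35, 0], [0, 0, 0], 0],
])

```text
clock: 21.07
eef_pos: [0.5136, 0.0061, 0.1241]
tool_rot: [0.008, 1.0, -0.0, 0.0]
ft_force: [1.3, 0.1, -2.3]
grip_width: 0.0587
grasp_force: 65.7
```

>>> drive_tool([
  [[18, 35, 0], [0, 0, 0], 0],
  [[18, 35, 0], [0, 0, 0], 0],
  [[18, 35, 0], [0, 0, 0], 0],
  [[18, 35, 0], [0, 0, 0], 0],
  [[16, 28, 0], [0, 0, 0], 0],
  [[0, 0, -20], [0, 0, 0], 0],
  [[0, 0, -20], [0, 0, 0], 0],
  [[0, 0, 0], [0, 0, 0], 0],
])

```text
clock: 21.73
eef_pos: [0.5978, 0.1726, 0.0786]
tool_rot: [0.007, 1.0, -0.001, -0.004]
ft_force: [-1.3, -0.4, -4.2]
grip_width: 0.0588
grasp_force: 65.7
```

>>> drive_tool([
  [[0, 0, -10], [0, 0, 0], 0],
  [[0, 0, 0], [0, 0, 0], 0],
  [[0, 0, 0], [0, 0, 0], 0],
])

```text
clock: 21.98
eef_pos: [0.6013, 0.1721, 0.0739]
tool_rot: [0.008, 1.0, -0.0, -0.0]
ft_force: [0.7, -0.5, -2.2]
grip_width: 0.0585
grasp_force: 65.7
```

```bash
python3 n.py w11 cement_can .603 .172 .056 0 wst;  python3 n.py w12 coaster .603 .172 .0 0 wst
```

```text
w 0.59 [254.1, 190.7, 392.6, 345.6] [0.6009 0.1713 0.056  0.    ] 0.173
s 0.78 [335.9, 278.0, 355.6, 299.6] [0.6048 0.1721 0.056  0.    ] 0.521
t 0.75 [206.3, 150.5, 231.3, 163.7] [0.5767 0.1636 0.056  0.    ] 0.621
joint [0.6031 0.1714 0.0444 0.    ] 0.39
22.2833 [0.6019 0.1726 0.0746] [0.008 1.    0.    0.001] [-0.2 -0.4 -2.6] 0.0586
w 0.94 [258.5, 148.6, 385.4, 236.6] [0.6021 0.1713 0.     0.    ] 0.573
s 0.81 [332.8, 286.4, 363.0, 315.7] [0.6021 0.1722 0.     0.    ] 0.547
t 0.66 [212.8, 151.4, 243.0, 175.4] [0.6004 0.1688 0.     0.    ] 0.552
joint [ 0.6012  0.1707 -0.0218  0.    ] 0.543
22.5833 [0.6013 0.1727 0.0737] [0.007 1.    0.    0.   ] [-0.2  1.3 -2.7] 0.0586
```

View pics/w11.png

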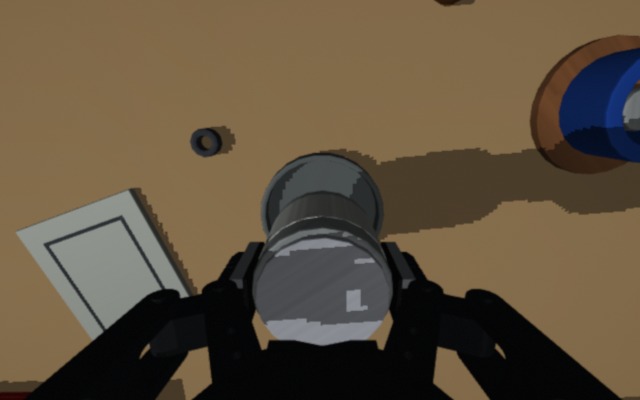

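The tin is held upright over the saucer, which shows at (322,205), and they are concentric within 2 mm. Lowering.

>>> drive_tool([
  [[1, 0, -14], [0, 0, 0], 0],
  [[0, 0, -14], [0, 0, 0], 0],
  [[0, 0, -10], [0, 0, 0], 0],
  [[0, 0, -7], [0, 0, 0], 0],
  [[0, 0, -3], [0, 0, 0], 0],
  [[0, 0, 0], [0, 0, 0], 0],
  [[0, 0, 0], [0, 0, 0], 0],
])

```text
clock: 23.17
eef_pos: [0.6028, 0.1728, 0.026]
tool_rot: [0.007, 1.0, 0.0, 0.0]
ft_force: [-0.4, 0.8, -2.8]
grip_width: 0.0586
grasp_force: 66.0
```

>>> drive_tool([
  [[0, 0, -1.5], [0, 0, 0], 0],
  [[0, 0, -1.5], [0, 0, 0], 0],
  [[0, 0, 0], [0, 0, 0], 0],
  [[0, 0, 0], [0, 0, 0], 0],
])

```text
clock: 23.5
eef_pos: [0.6032, 0.173, 0.0244]
tool_rot: [0.007, 1.0, 0.0, 0.001]
ft_force: [-3.3, -0.8, 6.0]
grip_width: 0.0586
grasp_force: 66.5
```

>>> drive_tool([
  [[0, 0, 0], [0, 0, 0], 1],
  [[0, 0, 0], [0, 0, 0], 1],
  [[0, 0, 0], [0, 0, 0], 1],
  [[0, 0, 0], [0, 0, 0], 1],
  [[0, 0, 10], [0, 0, 0], 1],
  [[0, 0, 40], [0, 0, 0], 1],
  [[0, 0, 40], [0, 0, 0], 1],
  [[0, 0, 40], [0, 0, 0], 1],
])

```text
clock: 24.17
eef_pos: [0.6017, 0.1725, 0.154]
tool_rot: [0.007, 1.0, -0.0, -0.001]
ft_force: [1.7, 0.5, 1.2]
grip_width: 0.0855
grasp_force: 0.0
```

>>> drive_tool([
  [[-10, -35, 20], [0, 0, 0], 1],
  [[-10, -36, 20], [0, 0, 0], 1],
  [[-10, -38, 20], [0, 0, 0], 1],
  [[-10, -38, 0], [0, 0, 0], 1],
  [[-10, -38, 0], [0, 0, 0], 1],
  [[-10, -38, 0], [0, 0, 0], 1],
  [[-10, -38, 0], [0, 0, 0], 1],
  [[-10, -38, 0], [0, 0, 0], 1],
])

```text
clock: 24.83
eef_pos: [0.5223, -0.1253, 0.2122]
tool_rot: [0.007, 1.0, -0.0, 0.001]
ft_force: [2.0, 0.0, 0.2]
grip_width: 0.0855
grasp_force: 0.0
```

>>> drive_tool([
  [[-10, -38, 0], [0, 0, 0], 1],
  [[-13, -36, 0], [0, 0, 0], 1],
  [[0, 0, 0], [0, 0, 0], 1],
  [[0, 0, 0], [0, 0, 0], 1],
])

```text
clock: 25.17
eef_pos: [0.4993, -0.1996, 0.2119]
tool_rot: [0.01, 1.0, 0.0, 0.0]
ft_force: [0.9, 0.8, 0.3]
grip_width: 0.0857
grasp_force: 0.0
```

```bash
python3 n.py w13 dispenser .622 -.202 0 -.03 wst;  python3 n.py w14 plate_top .622 -.202 .034 -.02 wt; python3 n.py w15 cement_can .603 .172 .004 0 ts;python3 n.py w16 outline_board .660 .003 0 .325 ts
python3 - <<'E'
from h import *
p=camera('wrist')
for s in silhouettes('plate_bottom',p):
    ys,xs=np.nonzero(s['region']); r=cv2.minAreaRect(np.c_[xs,ys].astype(np.float32)); print(s['conf'],s['bbox'],r)
    for u,v in cv2.boxPoints(r): print(np.round(onz(p,u,v,.02),4))
E
```

```text
w 0.89 [292.8, 230.0, 355.3, 324.3] [ 0.6211 -0.2002  0.     -0.0278] 0.605
s 0.78 [236.7, 188.3, 279.2, 234.8] [ 0.6227 -0.1977  0.     -0.065 ] 0.118
t none
joint [ 0.6226 -0.2004 -0.0033 -0.0268] 0.356
25.4667 [ 0.5006 -0.1962  0.2113] [0.006 1.    0.    0.   ] [-0.1 -0.   0.6] 0.0857
w 0.83 [294.8, 249.6, 347.3, 312.1] [ 0.6278 -0.2003  0.034  -0.0064] 0.127
t none
25.6667 [ 0.5004 -0.1968  0.2112] [ 0.007  1.     0.    -0.   ] [-0.4  0.2  0.7] 0.0851
t 0.64 [209.3, 142.3, 235.1, 168.4] [0.6023 0.1714 0.004  0.    ] 0.102
s 0.82 [336.6, 280.9, 361.2, 305.4] [0.6038 0.1732 0.004  0.    ] 0.176
joint [ 0.6044  0.1732 -0.0067  0.    ] 0.126
25.8667 [ 0.5001 -0.1974  0.2112] [ 0.007  1.     0.    -0.   ] [0.4 0.1 0.4] 0.0855
t 0.59 [264.5, 117.3, 310.9, 167.2] [0.6592 0.0013 0.     0.342 ] 0.058
s 0.81 [268.4, 241.3, 321.3, 291.1] [0.6593 0.0029 0.     0.3229] 0.099
joint [ 0.6605  0.002  -0.0061  0.3337] 0.073
26.0667 [ 0.5001 -0.1977  0.2112] [ 0.008  1.    -0.    -0.   ] [ 0.5 -0.   0.4] 0.0855
0.61 [291.1, 230.1, 354.7, 323.8] ((322.0, 275.5), (95.0, 66.0), 90.0)
[ 0.5635 -0.2398  0.02  ]
[ 0.5647 -0.1599  0.02  ]
[ 0.7025 -0.1576  0.02  ]
[ 0.7012 -0.2463  0.02  ]
```

View pics/w13.png

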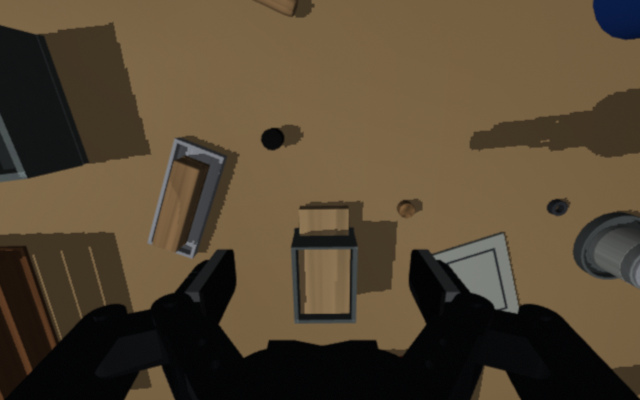

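```bash
python3 - <<'E'
from h import *
p=camera('wrist'); im=cv2.cvtColor(p['image'],cv2.COLOR_RGB2GRAY).astype(int)
print('col',[(r,im[r,310:340].mean().round()) for r in range(198,250,1)])
for r in (214,220,226): print(r,'row',[(c,im[r,c]) for c in list(range(292,308))+list(range(340,360))])
print(p['view'][:3,:3].round(3).tolist())
for r in(206,207,208,234): print(r,onz(p,324,r,.02).round(4))
for c in(298,299,300,301,348,349,350,351): print(c,onz(p,c,218,.02).round(4))
q=(.6226,-.2005,0,-.02)
for x,y in((-.049,-.038),(-.049,.038),(.052,-.038),(.052,.038)): print('rim proj',proj(p,[q[0]+x,q[1]+y+x*q[3],.056]).round(1))
E
```

```text
col [(198, np.float64(103.0)), (199, np.float64(103.0)), (200, np.float64(99.0)), (201, np.float64(84.0)), (202, np.float64(64.0)), (203, np.float64(58.0)), (204, np.float64(55.0)), (205, np.float64(46.0)), (206, np.float64(35.0)), (207, np.float64(36.0)), (208, np.float64(58.0)), (209, np.float64(92.0)), (210, np.float64(109.0)), (211, np.float64(110.0)), (212, np.float64(110.0)), (213, np.float64(110.0)), (214, np.float64(110.0)), (215, np.float64(110.0)), (216, np.float64(110.0)), (217, np.float64(110.0)), (218, np.float64(110.0)), (219, np.float64(110.0)), (220, np.float64(110.0)), (221, np.float64(111.0)), (222, np.float64(110.0)), (223, np.float64(111.0)), (224, np.float64(111.0)), (225, np.float64(111.0)), (226, np.float64(111.0)), (227, np.float64(110.0)), (228, np.float64(107.0)), (229, np.float64(94.0)), (230, np.float64(74.0)), (231, np.float64(63.0)), (232, np.float64(61.0)), (233, np.float64(61.0)), (234, np.float64(57.0)), (235, np.float64(42.0)), (236, np.float64(23.0)), (237, np.float64(19.0)), (238, np.float64(19.0)), (239, np.float64(20.0)), (240, np.float64(20.0)),
[... 2404 characters left out ...]
.int64(53)), (352, np.int64(55)), (353, np.int64(58)), (354, np.int64(59)), (355, np.int64(58)), (356, np.int64(58)), (357, np.int64(58)), (358, np.int64(58)), (359, np.int64(58))]
[[0.015, 1.0, -0.001], [0.957, -0.014, 0.29], [0.29, -0.005, -0.957]]
206 [ 0.5361 -0.1971  0.02  ]
207 [ 0.5374 -0.1971  0.02  ]
208 [ 0.5386 -0.1971  0.02  ]
234 [ 0.572  -0.1976  0.02  ]
298 [ 0.5508 -0.2284  0.02  ]
299 [ 0.5508 -0.2272  0.02  ]
300 [ 0.5508 -0.2261  0.02  ]
301 [ 0.5508 -0.2249  0.02  ]
348 [ 0.5517 -0.1686  0.02  ]
349 [ 0.5517 -0.1674  0.02  ]
350 [ 0.5517 -0.1662  0.02  ]
351 [ 0.5517 -0.165   0.02  ]
rim proj [288. 249.]
rim proj [356.9 248.1]
rim proj [290.4 325.2]
rim proj [353.6 324.4]
```

The lip shows at cols 297–347, row 208 onward. That puts its front at x 0.539 and its centre at y −0.200, 59.5 mm wide. I'll pinch it at x 0.552, with the tips 10 mm above the table.

>>> drive_tool([
  [[13, -1, -20], [0, 0, -0.4], 1],
  [[13, -1, -20], [0, 0, 0], 1],
  [[13, -0.5, -20], [0, 0, 0], 1],
  [[13, 0, -30], [0, 0, 0], 1],
  [[0, 0, -35], [0, 0, 0], 1],
  [[0, 0, -30], [0, 0, 0], 1],
  [[0, 0, -10], [0, 0, 0], 1],
  [[0, 0, 0], [0, 0, 0], 1],
])

```text
clock: 26.88
eef_pos: [0.5493, -0.1992, 0.0429]
tool_rot: [0.011, 1.0, 0.001, -0.004]
ft_force: [-0.3, 0.5, -0.4]
grip_width: 0.0856
grasp_force: 0.0
```

>>> drive_tool([
  [[0, 0, -15], [0, 0, 0], 1],
  [[0, 0, -15], [0, 0, 0], 1],
  [[0, 0, -7], [0, 0, 0], 1],
  [[0, 0, 0], [0, 0, 0], 1],
  [[0, 0, 0], [0, 0, 0], 1],
  [[0, 0, 0], [0, 0, 0], 1],
])

```text
clock: 27.38
eef_pos: [0.5533, -0.2006, 0.0109]
tool_rot: [0.011, 1.0, -0.0, 0.001]
ft_force: [0.5, 0.2, -0.5]
grip_width: 0.0855
grasp_force: 0.0
```

>>> drive_tool([
  [[-1, 0.5, -3], [0, 0, 0], 1],
  [[0, 0, -2], [0, 0, 0], 1],
  [[0, 0, 0], [0, 0, 0], 1],
  [[0, 0, 0], [0, 0, 0], 0],
  [[0, 0, 0], [0, 0, 0], 0],
  [[0, 0, 0], [0, 0, 0], 0],
  [[0, 0, 0], [0, 0, 0], 0],
  [[0, 0, 0], [0, 0, 0], 0],
])

```text
clock: 28.05
eef_pos: [0.5511, -0.1996, 0.0048]
tool_rot: [0.011, 1.0, -0.0, 0.0]
ft_force: [-2.2, 0.6, 5.5]
grip_width: 0.0582
grasp_force: 63.5
```

>>> drive_tool([
  [[0, 0, 0], [0, 0, 0], 0],
  [[0, 0, 0], [0, 0, 0], 0],
  [[0, 0, 0], [0, 0, 0], 0],
])

```text
clock: 28.3
eef_pos: [0.5511, -0.1996, 0.0048]
tool_rot: [0.011, 1.0, 0.0, 0.0]
ft_force: [-2.1, 1.7, 5.5]
grip_width: 0.0584
grasp_force: 63.5
```

>>> drive_tool([
  [[-5, 0.1, 0], [0, 0, 0], 0],
  [[-10, 0.2, 0], [0, 0, 0], 0],
  [[-12, 0.2, 0], [0, 0, 0], 0],
  [[-12, 0.2, 0], [0, 0, 0], 0],
  [[-12, 0.2, 0], [0, 0, 0], 0],
  [[-12, 0.2, 0], [0, 0, 0], 0],
  [[-12, 0.2, 0], [0, 0, 0], 0],
  [[-5, 0.1, 0], [0, 0, 0], 0],
])

```text
clock: 28.97
eef_pos: [0.4686, -0.1978, 0.0036]
tool_rot: [0.011, 1.0, 0.0, -0.001]
ft_force: [-0.6, -0.5, -0.6]
grip_width: 0.0581
grasp_force: 64.0
```

>>> drive_tool([
  [[0, 0, 0], [0, 0, 0], 0],
  [[0, 0, 0], [0, 0, 0], 0],
])

```text
clock: 29.13
eef_pos: [0.4712, -0.1983, 0.0041]
tool_rot: [0.011, 1.0, -0.0, 0.0]
ft_force: [-0.3, 0.4, -0.1]
grip_width: 0.058
grasp_force: 64.0
```

```bash
python3 n.py w17 plate_top .62 -.2 .020 -.02 tsw
```

```text
t 0.8 [343.4, 135.5, 367.7, 166.0] [ 0.6275 -0.199   0.02   -0.1071] 0.543
s 0.94 [246.3, 195.7, 275.7, 220.2] [ 0.616  -0.2159  0.02   -0.0955] 0.366
w none
joint [ 0.6189 -0.2026  0.0166 -0.0167] 0.46
29.4333 [ 0.4716 -0.1982  0.0041] [ 0.011  1.    -0.     0.   ] [-0.3  0.1 -0.1] 0.0581
```

View pics/w17.png

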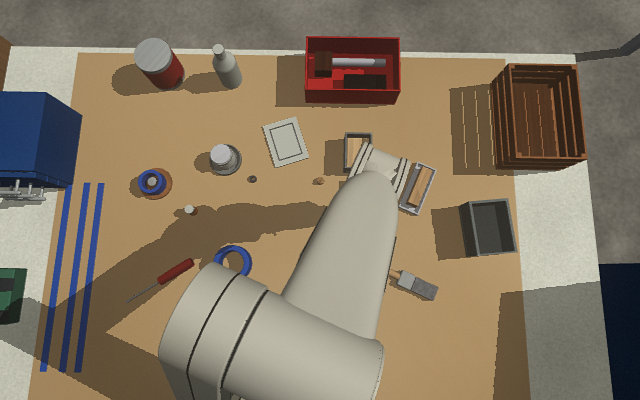

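>>> drive_tool([
  [[0, 0, 10], [0, 0, 0], 0],
  [[0, 0, 25], [0, 0, 0], 0],
  [[0, 0, 30], [0, 0, 0], 0],
  [[0, 0, 30], [0, 0, 0], 0],
  [[10, 15, 0], [0, 0, 3.2], 0],
  [[25, 30, 0], [0, 0, 4], 0],
  [[30, 36, 0], [0, 0, 4], 0],
  [[30, 36, 0], [0, 0, 4], 0],
])

```text
clock: 30.1
eef_pos: [0.5605, -0.0885, 0.1007]
tool_rot: [-0.122, 0.993, -0.0, 0.001]
ft_force: [0.1, -0.9, -0.4]
grip_width: 0.058
grasp_force: 64.2
```

>>> drive_tool([
  [[30, 36, 0], [0, 0, 4], 0],
  [[22, 26, 0], [0, 0, 1], 0],
  [[10, 11, -20], [0, 0, 0], 0],
  [[0, 0, -20], [0, 0, 0], 0],
  [[0, 0, 0], [0, 0, 0], 0],
  [[0, 0, 0], [0, 0, 0], 0],
  [[0, 0, 0], [0, 0, 0], 0],
])

```text
clock: 30.68
eef_pos: [0.6181, -0.0206, 0.0602]
tool_rot: [-0.164, 0.986, -0.0, 0.0]
ft_force: [-0.6, -0.3, 0.5]
grip_width: 0.0583
grasp_force: 64.3
```

```bash
python3 - <<'E'
from h import *
M['plate_bottom']=M['plate_top']
ob=get_obs(); print(ob['eef_pos'].round(4),ob['tool_rot'].round(3),ob['ft_force'].round(1))
t=2*np.arctan2(ob['tool_rot'][1],ob['tool_rot'][0])-np.pi; print('plate yaw',t,'expected centre',ob['eef_pos'][:2]+.033*np.array([np.cos(t),np.sin(t)]))
c=ob['eef_pos']+.033*np.array([np.cos(t),np.sin(t),0])
for k in('wrist','scene','top'):
    p=camera(k)
    if k=='wrist': save(p,'w18')
    for n,z in(('plate_bottom',ob['eef_pos'][2]+.002),('outline_board',0)):
        q=[c[0],c[1],z,t] if n[0]=='p' else [.66,.0025,0,.33]
        s=find(n,p,np.array(q),.1)
        if s: x=fit(n,[(p,s['region'])],q,False,False); print(k,n,round(s['conf'],2),s['bbox'],x[0].round(4),round(x[1],3))
E
```

```text
[ 0.6181 -0.0206  0.0602] [-0.164  0.986 -0.     0.   ] [-0.6 -0.3  0.5]
plate yaw 0.3299614804865705 expected centre [ 0.64935911 -0.00995188]
wrist plate_bottom 0.91 [262.5, 233.0, 388.2, 345.9] [ 0.6491 -0.0098  0.0622  0.3598] 0.342
wrist outline_board 0.75 [262.0, 188.2, 405.9, 348.1] [0.6591 0.0029 0.     0.3327] 0.676
scene plate_bottom 0.65 [273.4, 235.1, 303.8, 270.4] [ 0.6499 -0.0086  0.0622  0.4131] 0.195
scene outline_board 0.61 [267.5, 249.3, 319.5, 294.4] [0.6596 0.0047 0.     0.332 ] 0.309
top outline_board 0.4 [301.4, 148.7, 310.5, 159.0] [ 0.6644 -0.011   0.      0.2599] 0.959
```

View pics/w18.png

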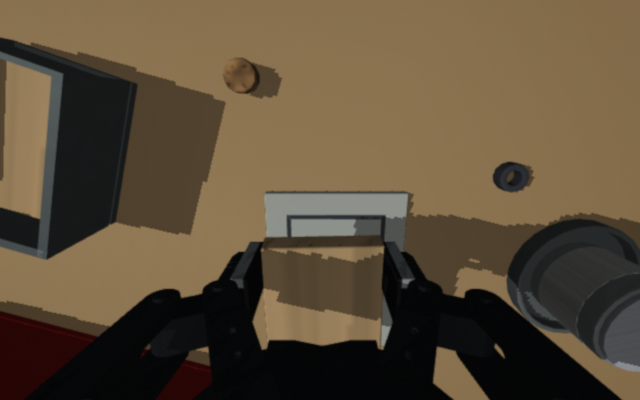

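The plate is level and square with the board at (335,215). It needs about +10 mm in x and +13 mm in y, then lowering.

>>> drive_tool([
  [[5, 6.5, -8], [0, 0, 0], 0],
  [[5, 6.5, -12], [0, 0, 0], 0],
  [[0, 0, -12], [0, 0, 0], 0],
  [[0, 0, -10], [0, 0, 0], 0],
  [[0, 0, -7], [0, 0, 0], 0],
  [[0, 0, 0], [0, 0, 0], 0],
  [[0, 0, 0], [0, 0, 0], 0],
])

```text
clock: 31.72
eef_pos: [0.6271, -0.0073, 0.0089]
tool_rot: [-0.165, 0.986, 0.0, -0.001]
ft_force: [-0.1, 0.3, -0.3]
grip_width: 0.0583
grasp_force: 64.3
```

>>> drive_tool([
  [[0, 0, -2], [0, 0, 0], 0],
  [[0, 0, -2], [0, 0, 0], 0],
  [[0, 0, 0], [0, 0, 0], 0],
  [[0, 0, 0], [0, 0, 0], 0],
])

```text
clock: 32.05
eef_pos: [0.6283, -0.0073, 0.0066]
tool_rot: [-0.164, 0.986, -0.0, 0.0]
ft_force: [-0.8, -0.9, 0.1]
grip_width: 0.0581
grasp_force: 64.3
```

>>> drive_tool([
  [[0, 0, -1], [0, 0, 0], 0],
  [[0, 0, -1], [0, 0, 0], 0],
  [[0, 0, 0], [0, 0, 0], 0],
  [[0, 0, 0], [0, 0, 0], 0],
])

```text
clock: 32.38
eef_pos: [0.6285, -0.0072, 0.005]
tool_rot: [-0.165, 0.986, -0.0, 0.001]
ft_force: [-2.0, 0.1, 4.2]
grip_width: 0.0582
grasp_force: 64.8
```

>>> drive_tool([
  [[0, 0, 0], [0, 0, 0], 1],
  [[0, 0, 0], [0, 0, 0], 1],
  [[0, 0, 0], [0, 0, 0], 1],
  [[0, 0, 0], [0, 0, 0], 1],
  [[0, 0, 10], [0, 0, 0], 1],
  [[0, 0, 30], [0, 0, 0], 1],
  [[-10, 0, 40], [0, 0, 0], 1],
  [[-20, 0, 35], [0, 0, 0], 1],
])

```text
clock: 33.05
eef_pos: [0.5994, -0.0072, 0.1209]
tool_rot: [-0.165, 0.986, -0.0, 0.001]
ft_force: [1.6, 0.3, 1.4]
grip_width: 0.0852
grasp_force: 0.0
```

>>> drive_tool([
  [[-30, 0, 25], [0, 0, -3], 1],
  [[-30, 0, 25], [0, 0, -3], 1],
  [[-30, 0, 25], [0, 0, -3], 1],
  [[-30, 0, 25], [0, 0, -3], 1],
  [[-30, 0, 25], [0, 0, -3], 1],
  [[-30, 0, 25], [0, 0, -3], 1],
  [[0, 0, 0], [0, 0, 0], 1],
  [[0, 0, 0], [0, 0, 0], 1],
])

```text
clock: 33.72
eef_pos: [0.4183, -0.0072, 0.2719]
tool_rot: [-0.008, 1.0, -0.0, 0.003]
ft_force: [-0.2, 0.2, -0.8]
grip_width: 0.0856
grasp_force: 0.0
```

```bash
cat > f.py <<'E'
from h import *
M['plate_bottom']=M['plate_top']
G=dict(tape_roll=(.53,.3635,.008,0),cement_can=(.603,.172,.004,0),sanding_bar=(.531,-.37,.004,-.41),plate_top=(.62,-.2,.02,-.02),plate_bottom=(.66,.003,.006,.33),outline_board=(.66,.003,0,.33))
P={k:camera(k) for k in('wrist','scene','top')}; save(P['wrist'],'w20')
for n,q in G.items():
  rnd=n in('tape_roll','cement_can');o=[]
  for k,p in P.items():
    s=find(n,p,np.array(q),.06)
    if s: o.append((p,s['region']));x=fit(n,o[-1:],q,rnd,False); print(k,n,round(s['conf'],2),s['bbox'],x[0].round(4),round(x[1],3))
  if len(o)>1: x=fit(n,o,q,rnd,True); print('   joint',n,x[0].round(4),round(x[1],3))
im=P['wrist']['image'][:,:,::-1]; sc=P['scene']['image'][:,:,::-1]
t=np.hstack([cv2.resize(im,(400,250)),cv2.resize(sc[140:360,220:450],(400,383))[:250]]); 
cv2.imwrite('pics/fin.png',np.vstack([cv2.resize(im[100:320,60:640],(800,303)),cv2.resize(sc[140:300,220:450],(400,278)).repeat(1,1) if 0 else cv2.resize(sc[135:355,220:460],(800,297))[:, :800]]))
print(get_obs()['clock'],get_obs()['eef_pos'].round(3))
E
python3 f.py
```

```text
wrist tape_roll 0.55 [545.6, 220.3, 614.8, 273.3] [0.528 0.363 0.008 0.   ] 0.087
scene tape_roll 0.75 [411.5, 320.3, 435.0, 343.3] [0.5274 0.3621 0.008  0.    ] 0.209
top tape_roll 0.61 [140.1, 170.8, 167.4, 193.7] [0.5295 0.3618 0.008  0.    ] 0.141
   joint tape_roll [0.5302 0.3668 0.0027 0.    ] 0.139
wrist cement_can 0.5 [405.2, 252.8, 464.9, 296.5] [0.5642 0.1549 0.004  0.    ] 0.908
scene cement_can 0.91 [337.4, 279.9, 361.6, 308.1] [0.6056 0.1736 0.004  0.    ] 0.165
   joint cement_can [ 0.5843  0.1569 -0.0717  0.    ] 0.524
wrist sanding_bar 0.56 [46.1, 200.3, 96.5, 277.8] [ 0.5309 -0.3682  0.004  -0.421 ] 0.07
scene sanding_bar 0.94 [238.2, 157.0, 269.8, 177.0] [ 0.5324 -0.3683  0.004  -0.3757] 0.188
top sanding_bar 0.95 [406.6, 166.0, 429.0, 207.0] [ 0.5297 -0.3708  0.004  -0.4294] 0.119
   joint sanding_bar [ 0.5323 -0.3725 -0.0012 -0.4156] 0.119
wrist plate_top 0.41 [171.6, 281.7, 182.9, 293.8] [ 0.6463 -0.2267  0.02   -0.5502] 0.946
scene plate_top 0.86 [242.9, 197.3, 275.1, 219.6] [ 0.615  -0.2179  0.02   -0.0151] 0.373
top plate_top 0.59 [347.6, 135.6, 367.4, 170.9] [ 0.6296 -0.2021  0.02   -0.0331] 0.2
   joint plate_top [ 0.6204 -0.2037  0.0131 -0.0008] 0.509
wrist plate_bottom 0.78 [301.0, 281.8, 355.6, 343.1] [0.6608 0.0045 0.006  0.3295] 0.073
scene plate_bottom 0.68 [275.4, 249.0, 307.2, 282.1] [0.6589 0.0034 0.006  0.3756] 0.189
top plate_bottom 0.63 [276.7, 123.0, 301.9, 156.4] [ 0.6645 -0.0104  0.006   0.3134] 0.42
   joint plate_bottom [0.6624 0.0038 0.0015 0.3357] 0.223
wrist outline_board 0.79 [283.1, 265.0, 364.9, 346.3] [0.6599 0.0038 0.     0.3325] 0.503
scene outline_board 0.8 [267.5, 242.0, 322.1, 295.1] [0.6592 0.0034 0.     0.3176] 0.39
top outline_board 0.64 [279.6, 119.0, 309.8, 160.4] [ 0.6633 -0.0082  0.      0.3573] 0.686
   joint outline_board [ 0.6594  0.0025 -0.0024  0.3181] 0.526
34.7667 [ 0.418 -0.007  0.269]
```

View pics/fin.png

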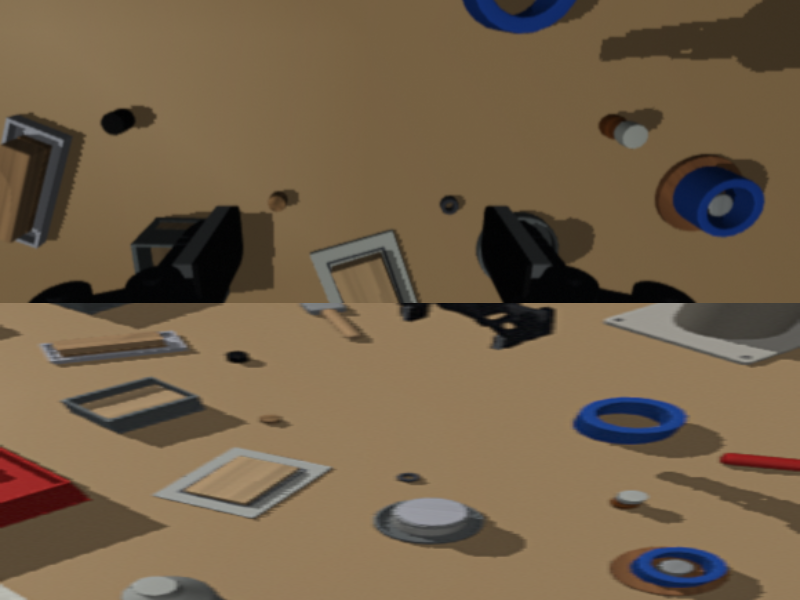

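The last picture shows the roll on its spindle, tin in its saucer, bar in its tray and plate inside the outline. The dispenser still holds its plates, now lower. The fits agree to within a few millimetres wherever the view was clear. Handing in.

```bash
python3 -c "
from workcell import job_done; print(job_done())"
```

```text
the job is handed in; nothing more can be done
None
```

The job is handed in, with no verdict returned; in the last pictures the roll was on its spindle, the tin in the saucer, the bar in the tray, the lowest plate within the outline, and the top plate still in the dispenser, sitting lower.

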